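# Seal the culture jar in its clamping stand

### The job

Seal the culture jar that stands in the bench clamping stand: swing the stand's clamp bar back across the jar's lid until it comes to its stop on the far post, then turn the T-handle of its screw clockwise until the little brass indicator tab pops out of the load cartridge under the bar. Stop there - half a turn more would over-tighten it - and leave the lid seated, the bar across, the tab out and the other things on the bench where they stand.

Things in the scene. Friction and masses are not known exactly. Their poses are not given: they have to be found in the camera images.
- jar_stand: Stand and jar, one unit bolted to the bench. Grey base plate 150 x 236 x 10 mm, clear jar 124 mm across with its rim 128 mm up, two 16 mm steel posts 92 mm either side of the jar's axis. Origin: centre of the plate's underside, on the bench, on the jar's axis. x: square to the line of posts (roughly away from the robot, within 20 degrees); y: along it, to the pivot post; z up.
- bar_pivot (a point): Vertical pivot axis of the clamp bar, at half the bar's thickness, 202 mm above the bench, on the post 92 mm to +y of the jar's axis. The nut on top reaches 222 mm above the bench, as does the 22 mm round head of the other post.
- clamp_bar (a joint): Bar angle about bar_pivot, rad: 0 = across the jar along the stand's -y, on its stop (slot round the other post); grows as the free end swings to the stand's +x, counter-clockwise from above; starts 0.45 to 0.9, limit 1.3. Dark flat steel, 32 mm wide, 12 mm thick, upper face 208 mm up, free end 220 mm from the pivot. The stiff pivot stays where left; it yields to 2.2 N at the knob.
- bar_knob (a point): Centre of the black ball knob, 24 mm across, on a 12 mm stem at the free end of the clamp bar, 210 mm from the pivot axis and 231 mm above the bench (top of the ball 243 mm). It may be pushed from any side.
- handle_centre (a point): Centre of the T-handle, on the screw's upright axis through the bar, 92 mm from the pivot. Level steel rod, 9 mm thick, 110 mm between the centres of its 15 mm end balls (this point's x axis lies along it, z up), in a hub 22 mm across, 10 mm up and 9 mm down. 248 mm above the bench at t_handle 0, 8 mm lower per turn. Below it only a boss 32 mm across, 221.5 mm up; else free to the bar's upper face.
- t_handle (a joint): Turn of the T-handle, rad; grows clockwise from above, which tightens (8 mm down per turn); starts 0 to 2.7. At 0 with the bar shut the rod lies along the stand's x. Steady friction 0.09 N m (2 N at 45 mm from the axis); stays where left; one arm of the rod can be pushed round. The foot meets the lid near 7.5 rad and the tab pops out near 11.2, give or take 0.5.
- pressure_foot (a joint): How far the foot presses the cartridge's spring in, m: 0 until it meets the lid, 0.005 when the tab pops out, then 1.3 mm more per radian of the handle; too tight above 0.008. Cartridge: aluminium cylinder 40 mm across, 29 mm high, on the screw under the bar; steel foot below it, 26 mm across, 1.5 mm or more above the lid's cup at the start.
- tab (a joint): How far the indicator tab stands out, m: 0 = in, flush with the cartridge; at the set force it springs out at once to 0.015 and stays out.
- tab_end (a point): Middle of the tab's outer end: plain brass plate, 22 mm wide, 6 mm thick, in a dark window in the cartridge's side, about 180 mm above the bench at the start, lower as the screw goes down. It comes out level, to the stand's +x when the bar is shut, where it shows beside the bar from above and from the stand's +x side.
- lid_cup (a point): Centre of the upper face of the loose aluminium lid, 136 mm across, 10 mm thick, about 0.4 kg, resting on the jar's rim; a plug below it has 3 mm slack all round. The point is the floor of a round cup, 32 mm inside, 4 mm deep, that takes the foot. Two brass valve stubs, 18 mm high, stand on the lid on the stand's -x side.
- jar_mouth (a point): Centre of the jar's rim, 128 mm above the bench; lid_cup is 10 mm above it when the lid is seated.
- specimen_jar_tall_mid (a point): Half-way up a loose closed clear jar with a blue cap, 90 mm across, 150 mm high: leave it alone.
- specimen_jar_short_mid (a point): Half-way up a loose closed brown jar with a blue cap, 84 mm across, 115 mm high: leave it alone.
- dish_stack_mid (a point): Half-way up a loose stack of four culture dishes, 92 mm across, 60 mm high: leave it alone.
- slide_box_mid (a point): Half-way up a loose grey box for microscope slides, 92 x 172 x 34 mm: leave it alone.
Things that resemble listed ones, but are neither listed nor needed, are in the scene too. What is shaped like the part that bears lid_cup but green, orange or turquoise is not meant.

How it is judged (in metres and radians):
On the way, in this order (a step that is already met when the one before it is completed fails the run):
1. the clamp bar is swung across the lid onto its stop (value of joint clamp_bar below 0.035 rad), for 0.2 s.
2. the screw is tightened until the tab has popped out (value of joint tab above 0.01 m and value of joint clamp_bar below 0.035 rad), for 0.2 s.
At the end, for the whole second after the job is handed in: clamp_bar below 0.035 rad; tab out more than 10 mm; cartridge spring pressed in 4.2 to 8 mm, its foot pressing the lid with over 22 N; lid level within 0.05 rad and lid_cup within 14 mm of jar_mouth (10 mm exact); bystanders within 30 mm of where they stood (all of step 2 and value of joint pressure_foot between 0.0042 and 0.008 m and contact force between pressure_foot and jar_lid above 22 N and distance between lid_cup and jar_mouth below 0.014 m and angle between lid_cup's own z axis and vertical below 0.05 rad and distance of each of specimen_jar_tall_mid, specimen_jar_short_mid, dish_stack_mid, slide_box_mid from where it was at the start of the episode below 0.03 m); the robot touches nothing.
It fails at once if the screw is over-tightened: the cartridge's spring is pressed in by more than 8 mm (some 0.4 of a turn past the tab popping out) (value of joint pressure_foot above 0.008 m).
It fails at once if a jar, the dish stack or the slide box is pushed more than 30 mm away (distance of any of specimen_jar_tall_mid, specimen_jar_short_mid, dish_stack_mid, slide_box_mid from where it was at the start of the episode above 0.03 m).
It also fails if it takes over 70 s, if anything falls off the work surface, if the arm or the gripper's body presses on something with over 40 N, if the wrist force passes 120 N, or if a joint passes its speed limit or range.

### The arm

A 7-joint arm with a two-finger parallel gripper is mounted at the origin on the work surface. World frame = base frame: x ahead of the robot, y to its left, z up, the work surface at z = 0. Lengths are in m, angles in degrees, forces in N, time in s.
With the tool pointing down it reaches from about 0.425 to 0.875 m from the base axis. Payload 4.7 kg.
Tool frame: the origin (TCP) lies midway between the tips of the shut fingers; the grasp point (between the pads) lies 19 mm behind it; z points along the fingers, x is the direction in which the jaws open and shut, and the axes are right-handed (so a half turn about z gives the same grasp; the last joint's range is limited). The gripper opens to 87 mm and grips with 3 to 60 N. Pads are 19 mm wide; open, the fingers measure 117 mm over their backs; the gripper's body (75 mm by 190 mm) begins 51 mm behind the grasp point.
Start: joints at [67.615, 18.392, -4.016, 83.108, 1.295, 78.541, -3.26], TCP at [0.256, -0.597, 0.223] pointing down, gripper open.
Joint ranges: [-163.93, 163.93], [-17.29, 119.83], [-79.2, 71.16], [3.27, 140.29], [-89.18, 269.18], [5.43, 117.66], [-154.24, 154.24]. Speed limits (degrees/s): [147.25, 147.25, 180, 180, 180, 180, 180].

### API

Orientations are given as [roll, pitch, yaw] about the fixed x, y, z axes, in that order (R = Rz(yaw) Ry(pitch) Rx(roll)).
In Python, from cell import telemetry, optics, env gives the robot as it stands.
- The arm moves only by the tool arm_command, never from a script. Its arguments are lists of equal length, an entry for each row: "translation": the shift along the tool's x, y, z in cm, a list of three; "twist": the turn about the tool's z in degrees. In form: {"translation": [[x, y, z], ...], "twist": [twist, ...]}. A call has 1 to 10 rows; each row shifts and turns the pose as measured when the row begins, along the tool's axes as they then stand; what a row does not reach is not made up. A row lasts 1/8 s, in which the tool goes at most 62.5 mm and 10.7 degrees, less where a joint would pass 70% of its speed; a pose out of reach is approached as far as the arm can. A call is refused whole if a number of a shift passes 6.25 or a number of a turn 10.7, either way. A call with a gripper value outside its range is refused whole. "grip" is the opening in per cent of the stroke, from 0 (shut) to 100 (fully open), set as the call begins (left out, the last holds). The fingers move at their own pace and stop on an object; "force" is the grip in N (left out, the last holds). Time passes only in rows, so rows that do not move let the fingers close. It gives the time, the measured TCP pose, the force and the opening at its end, in the units of the state.
- telemetry.get_obs(): the state, without advancing time (a new reading comes with each control period).
- optics.read_camera(name): name is "side" or "top" or "wrist"; returns a dict with "img" (420x560x3 uint8, blue, green, red), "fx", "fy", "cx", "cy" (pixels), "dist" ([k1, k2, p1, p2, k3] as OpenCV has them; the pictures are not rectified), "extrinsics" (4x4, takes a point from camera to world coordinates); the wrist camera has in their place "hand_eye" (4x4, takes a point from camera to tool coordinates, whose origin is the TCP and whose axes are the tool frame's). Camera axes: x right, y up, looking along -z (the intrinsics and any distortion apply to the point x, -y, -z); pixel columns grow to the right and rows downward; lengths in m; the calibration is good to about 2 mm. A picture is of the moment at which its call begins: read the wrist's pose just before it. There is no depth.
- env.sign_off(): hands the job in, once; it reports no verdict.
The state is a dict: "time_s": time; "qpos": joint angles; "joint_velocities": joint speeds; "effort": joint torques, N m; "tool_pos": TCP position; "tool_rot": TCP orientation; "force": force on the tool from outside, world axes, zero at the start; "wrist_torque": the same for the moment, N m; "grip_width": finger opening in m.
Only numpy, scipy, OpenCV 4.12 (cv2) and the standard library are available. Lean on these libraries where they do the work, as an engineer would, in place of code of your own. Each camera call takes 0.05 s, during which the arm holds its last target. There are 200 camera calls.

## Working session

There is one attempt and no reset: what is moved stays moved. The work goes in short steps, Python scripts to look and compute and a tool call to move; the robot and the scene stay as the last step left them, time stands still between calls to the robot, and variables do not carry over. Pictures are saved under pics/ and viewed, about 8 in all and at most 12, crops included, and the job is handed in when it is done.

Besides the shell and the picture viewer there is one more tool, called after "Request:" by a JSON object that holds its "fn" and its "kwargs", one argument or row to a line. arm_command: Moves the arm, as the interface text tells. Its arguments: {"type":"object","properties":{"translation":{"type":"array","items":{"type":"array","items":{"type":"number"}}},"twist":{"type":"array","items":{"type":"number"}},"grip":{"type":"number"},"force":{"type":"number"}},"required":["translation","twist"]}

```bash
ls; mkdir -p pics
cat > h.py <<'E'
import numpy as np, cv2
from scipy.spatial.transform import Rotation as R
from cell import telemetry, optics, env
def T_tool():
    o=telemetry.get_obs(); T=np.eye(4)
    T[:3,:3]=R.from_euler('xyz',o['tool_rot'],degrees=True).as_matrix(); T[:3,3]=o['tool_pos']; return T
def cam(n):
    T=T_tool(); c=optics.read_camera(n)
    c['E']=np.array(c['extrinsics']) if 'extrinsics' in c else T@np.array(c['hand_eye'])
    c['K']=np.array([[c['fx'],0,c['cx']],[0,c['fy'],c['cy']],[0,0,1]]); c['d']=np.array(c['dist'],float); return c
def ray(c,uv):
    p=cv2.undistortPoints(np.array([[uv]],float),c['K'],c['d'])[0,0]
    v=c['E'][:3,:3]@np.array([p[0],-p[1],-1]); return c['E'][:3,3],v/np.linalg.norm(v)
def onz(c,uv,z):
    o,v=ray(c,uv); return o+v*(z-o[2])/v[2]
def proj(c,P):
    q=np.linalg.inv(c['E'])@np.append(P,1); 
    return cv2.projectPoints(np.array([[q[0],-q[1],-q[2]]]),np.zeros(3),np.zeros(3),c['K'],c['d'])[0].ravel()
def tri(c1,u1,c2,u2):
    a,v=ray(c1,u1);b,w=ray(c2,u2)
    s,t=np.linalg.lstsq(np.c_[v,-w],b-a,rcond=None)[0]
    return (a+s*v+b+t*w)/2, np.linalg.norm(a+s*v-b-t*w)
E
python3 - <<'E'
from h import *
o=telemetry.get_obs(); print(o)
ims=[]
for n in('top','side'):
    c=cam(n); cv2.imwrite(f'pics/{n}0.png',c['img']); print(n,c['E'].round(3).tolist(),c['fx'],c['dist'])
    cv2.imwrite(f'pics/{n}0b.png',cv2.resize(c['img'],(800,600),interpolation=cv2.INTER_CUBIC))
E
```

```text
pics
{'time_s': 0.0, 'qpos': array([67.61719809, 18.43890177, -4.01509814, 83.17624785,  1.29363714,
       78.53998439, -3.260158  ]), 'joint_velocities': array([-0.02511441, -0.02469282,  0.03435421, -0.00901811, -0.08809835,
       -0.14404426, -0.05162053]), 'effort': array([-4.76111964e-04, -4.91282523e+01, -4.04182160e-01, -3.12532461e+01,
       -6.39740657e-02,  4.36851103e-02,  1.84841238e-04]), 'tool_pos': array([ 0.25570062, -0.59698278,  0.22145144]), 'tool_rot': array([ 1.79995405e+02,  1.09967444e-01, -6.68082644e+01]), 'force': array([ 0.52178012, -0.34860595, -0.47634911]), 'wrist_torque': array([ 0.02928647, -0.04635645, -0.03029141]), 'grip_width': 0.08693139532751015}
top [[0.028, 0.974, -0.225, 0.214], [-1.0, 0.028, -0.004, -0.008], [0.003, 0.225, 0.974, 1.389], [0.0, 0.0, 0.0, 1.0]] 419.9583915184928 [-0.03397  0.       0.       0.       0.     ]
side [[-0.925, 0.291, -0.245, 0.232], [-0.38, -0.696, 0.609, 0.64], [0.007, 0.656, 0.754, 1.004], [0.0, 0.0, 0.0, 1.0]] 398.92090606541404 [-0.06052255  0.          0.          0.          0.        ]
```

View pics/top0b.png

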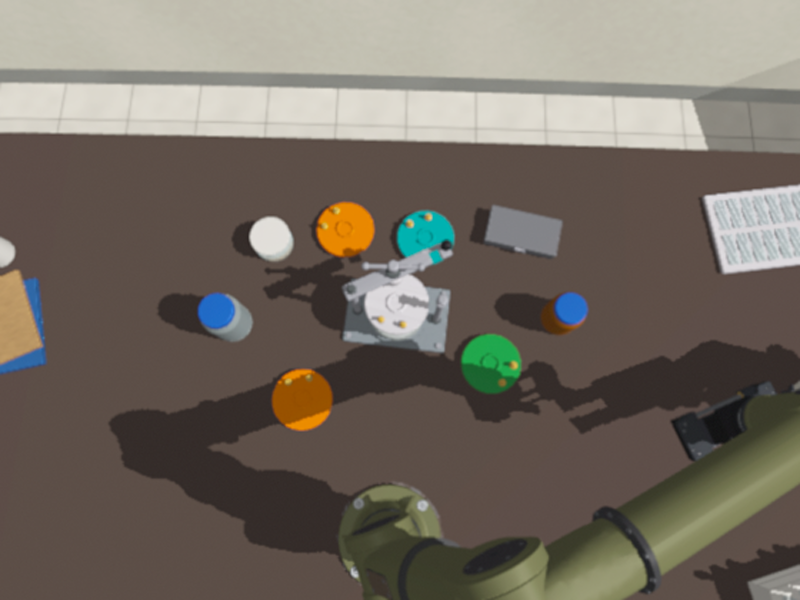

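View pics/side0b.png

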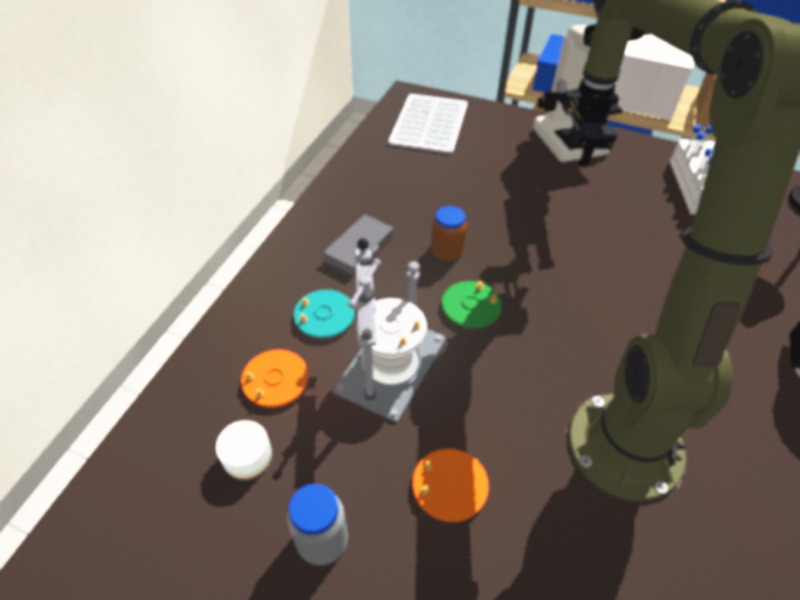

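Run:
```python
import cv2,numpy as np
a=cv2.imread('pics/top0.png')[155:255,230:330]; b=cv2.imread('pics/side0.png')[160:300,225:325]
a=cv2.resize(a,None,fx=4,fy=4,interpolation=cv2.INTER_CUBIC); b=cv2.resize(b,None,fx=4,fy=4,interpolation=cv2.INTER_CUBIC)
o=np.zeros((560,800,3),np.uint8); o[:400,:400]=a; o[:,400:]=b; cv2.imwrite('pics/c1.png',o)
```

```text
(no output)
```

View pics/c1.png

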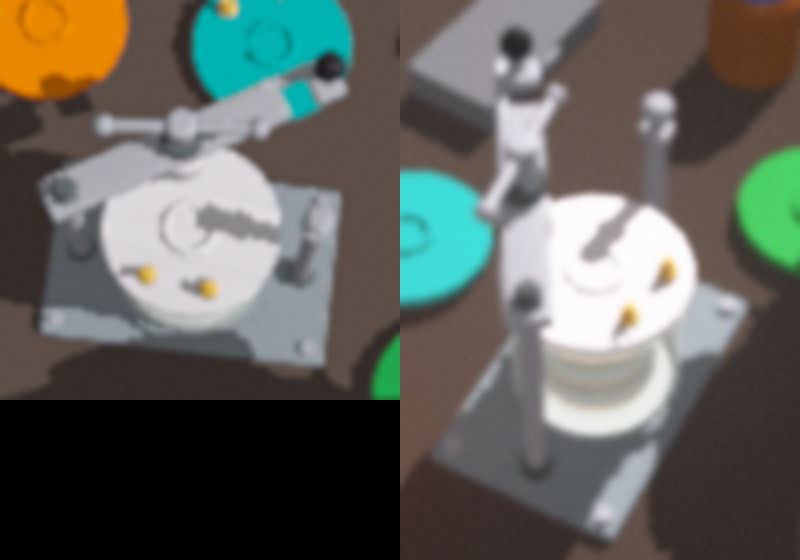

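Run:
```python
from h import *
t=cam('top');s=cam('side')
tp=lambda x,y:(230+x/4-.375,155+y/4-.375); sp=lambda x,y:(225+(x-400)/4-.375,160+y/4-.375)
P={}
for n,a,z,b in [('knob',(329,67),.231,(516,43)),('piv',(64,189),.216,(526,296)),('post2',(320,212),.215,(658,106)),('hub',(182,123),.255,(524,172)),('e1',(104,125),.246,(488,206)),('e2',(262,128),.246,(558,94)),('cup',(187,226),.138,(594,268))]:
    p=onz(t,tp(*a),z); q,d=tri(t,tp(*a),s,sp(*b)); P[n]=q; print(n,p.round(4),q.round(4),round(d,4), onz(s,sp(*b),z).round(4))
    
for A in 'on',:
  pv=P['piv'];p2=P['post2'];print(np.linalg.norm((pv-p2)[:2]), (pv+p2)/2, np.degrees(np.arctan2(*(pv-p2)[1::-1])))
  print(np.linalg.norm((P['knob']-pv)[:2]),np.linalg.norm((P['hub']-pv)[:2]),np.linalg.norm((P['e1']-P['e2'])[:2]))
  for n in('knob','hub'): d=P[n]-pv;print(n,np.degrees(np.arctan2(d[1],d[0])))
  d=P['e1']-P['e2'];print(np.degrees(np.arctan2(d[1],d[0])))
for n,u,r in[('tall',(230,320),0),('brown',(565,312),0)]: print(n,onz(t,(u[0]*.7,u[1]*.7),.1))
print('box',onz(t,(523*.7,230*.7),.034))
```

```text
knob [ 0.5955 -0.098   0.231 ] [ 0.5951 -0.0977  0.2343] 0.0014 [ 0.5974 -0.1009  0.231 ]
piv [0.503  0.0906 0.216 ] [0.5038 0.0908 0.2149] 0.001 [0.5039 0.0915 0.216 ]
post2 [ 0.4914 -0.0938  0.215 ] [ 0.4888 -0.0938  0.218 ] 0.0037 [ 0.4879 -0.0963  0.215 ]
hub [0.5434 0.0067 0.255 ] [0.5471 0.0065 0.2285] 0.0079 [0.5323 0.0285 0.255 ]
e1 [0.543  0.0619 0.246 ] [0.5416 0.0616 0.2528] 0.001 [0.5449 0.0563 0.246 ]
e2 [ 0.544  -0.0499  0.246 ] [ 0.543  -0.0498  0.2485] 0.0005 [ 0.5438 -0.0521  0.246 ]
cup [0.4958 0.002  0.138 ] [0.4946 0.002  0.1452] 0.0008 [ 0.4972 -0.0034  0.138 ]
0.18514041589770405 [ 0.49630854 -0.00149569  0.2164232 ] 85.37034519184235
0.20943455028189323 0.09472923168026151 0.11140035373071427
knob -64.13544291873161
hub -62.8177450729941
90.74185455595476
tall [0.45278292 0.36216768 0.1       ]
brown [ 0.49145694 -0.37288856  0.1       ]
box [ 0.70298624 -0.29802964  0.034     ]
```

Top crop: the only grey/aluminium lid, at px (277,212) under the stand, is the one meant. Orange (two), turquoise and green ones are decoys. Knob, pivot, post and handle agree with the given sizes (184, 210, 92 and 110 mm): bar about 0.53 rad, t_handle about 2.0 rad, stand yaw about -4.5°.

```bash
cat > plan.py <<'E'
import sys
from h import *
# plan.py x y z yaw n : rows in tool axes (cm, deg); yaw change unwrapped within +-180 unless 7th arg gives it
x,y,z,yaw,n=map(float,sys.argv[1:6]); n=int(n)
T=T_tool(); y0=telemetry.get_obs()['tool_rot'][2]
dy=float(sys.argv[6]) if len(sys.argv)>6 else (yaw-y0+180)%360-180
d=(np.array([x,y,z])-T[:3,3])/n
tr=[]
for i in range(n):
    a=np.radians(y0+dy*(i+.0)/n); Rm=np.c_[[np.cos(a),np.sin(a),0],[np.sin(a),-np.cos(a),0],[0,0,-1]]
    tr.append((Rm.T@d*100).round(2).tolist())
print(tr,'twist',round(-dy/n,2),'dist/row',np.linalg.norm(d)*100)
E
python3 plan.py 0.595 -0.098 0.32 26 12
```

```text
[[-2.71, -4.24, -0.82], [-2.12, -4.56, -0.82], [-1.48, -4.81, -0.82], [-0.82, -4.96, -0.82], [-0.15, -5.03, -0.82], [0.53, -5.0, -0.82], [1.2, -4.88, -0.82], [1.85, -4.68, -0.82], [2.46, -4.39, -0.82], [3.03, -4.02, -0.82], [3.54, -3.57, -0.82], [3.99, -3.06, -0.82]] twist -7.73 dist/row 5.0952805080240715
```

Request:
{"fn": "arm_command", "kwargs": {
  "translation": [
    [-2.7,-4.2,-0.8],
    [-2.1,-4.6,-0.8],
    [-1.5,-4.8,-0.8],
    [-0.8,-5.0,-0.8],
    [-0.15,-5.0,-0.8],
    [0.5,-5.0,-0.8],
    [1.2,-4.9,-0.8],
    [1.85,-4.7,-0.8],
    [2.5,-4.4,-0.8],
    [3.0,-4.0,-0.8]
  ],
  "twist": [-7.7,-7.7,-7.7,-7.7,-7.7,-7.7,-7.7,-7.7,-7.7,-7.7],
  "grip": 100
}}

```text
time_s: 1.45
tool_pos: [0.537, -0.1684, 0.3011]
tool_rot: [-179.9, 0.2, 12.1]
force: [0.7, 0.6, 0.9]
grip_width: 0.0869
```

```bash
python3 plan.py 0.595 -0.098 0.30 26 5;python3 -c "
from h import *;print(telemetry.get_obs()['qpos'].round(1))"
```

```text
[[1.43, -1.13, 0.02], [1.48, -1.06, 0.02], [1.53, -0.99, 0.02], [1.58, -0.91, 0.02], [1.62, -0.84, 0.02]] twist -2.78 dist/row 1.824350098172356
[ 42.    8.3 -30.5  87.6   4.2  85.6  23.5]
```

Request:
{"fn": "arm_command", "kwargs": {
  "translation": [
    [2.0,-1.6,0],
    [2.2,-1.5,0],
    [1.7,-1.1,0],
    [1.5,-1.0,0],
    [0,0,0]
  ],
  "twist": [-3.5,-3.5,-3.5,-3.5,0]
}}

```text
time_s: 2.08
tool_pos: [0.5957, -0.0932, 0.2994]
tool_rot: [-179.8, 0.3, 26.9]
force: [0.3, -0.2, 0.6]
grip_width: 0.087
```

```bash
python3 - <<'E'
from h import *
c=cam('wrist'); im=c['img']
m=cv2.inRange(im,(0,0,0),(45,45,45))
for n,P in [('knob',(.595,-.098,.231)),('hub',(.5434,.0067,.255)),('e2',(.543,-.05,.246)),('tcp',T_tool()[:3,3])]: 
    u=proj(c,np.array(P)); print(n,u.round(0),T_tool()[:3,3].round(4)); cv2.circle(im,tuple(map(int,u)),4,(0,0,255),1)
cv2.imwrite('pics/w1.png',im); print(c['hand_eye'].round(3).tolist())
E
python3 plan.py .595 -.098 .227 26 3
```

```text
knob [271. 229.] [ 0.5953 -0.0946  0.2994]
hub [272.  67.] [ 0.5953 -0.0946  0.2994]
e2 [235. 147.] [ 0.5953 -0.0946  0.2994]
tcp [272. 266.] [ 0.5953 -0.0946  0.2994]
[[1.0, 0.0, 0.001, 0.0], [0.001, -0.952, -0.306, -0.085], [0.0, 0.306, -0.952, -0.163], [0.0, 0.0, 0.0, 1.0]]
[[-0.06, 0.1, 2.41], [-0.06, 0.1, 2.41], [-0.06, 0.1, 2.41]] twist 0.25 dist/row 2.415844410902974
```

View pics/w1.png

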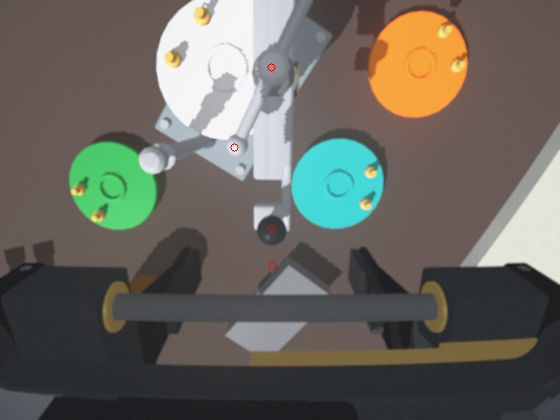

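Wrist view: the knob at (271,229), hub (272,67) and rod end (235,147) lie on my projections, and the fingers straddle the knob. Descending.

Request:
{"fn": "arm_command", "kwargs": {
  "translation": [
    [0,0.1,2.4],
    [0,0.1,2.4],
    [0,0.1,2.2],
    [0,0,0.3],
    [0,0,0],
    [0,0,0],
    [0,0,0]
  ],
  "twist": [0.8,0,0,0,0,0,0]
}}

```text
time_s: 3.0
tool_pos: [0.5954, -0.1058, 0.2278]
tool_rot: [179.8, 0.3, 25.2]
force: [0.2, -0.3, 0.3]
grip_width: 0.0869
```

Request:
{"fn": "arm_command", "kwargs": {
  "translation": [
    [0,0,0],
    [0,0,0],
    [0,0,0],
    [0,0,0],
    [0,0,0],
    [0,0,0]
  ],
  "twist": [0,0,0,0,0,0],
  "grip": 30,
  "force": 8
}}

```text
time_s: 3.75
tool_pos: [0.5959, -0.1055, 0.2287]
tool_rot: [179.7, 0.3, 25.2]
force: [-0.7, -0.2, -0.1]
grip_width: 0.0352
```

Run:
```python
import numpy as np
p=np.array([.5035,.0907])
for a in range(-65,-100,-5):
    r=np.radians(a); print(a,(p+.21*np.array([np.cos(r),np.sin(r)])).round(4))
```

```text
-65 [ 0.5922 -0.0996]
-70 [ 0.5753 -0.1066]
-75 [ 0.5579 -0.1121]
-80 [ 0.54   -0.1161]
-85 [ 0.5218 -0.1185]
-90 [ 0.5035 -0.1193]
-95 [ 0.4852 -0.1185]
```

Request:
{"fn": "arm_command", "kwargs": {
  "translation": [
    [0,-0.6,0.2],
    [0,0,0],
    [-1.5,-0.05,0],
    [-1.5,-0.05,0],
    [-1.5,-0.05,0],
    [-1.5,-0.05,0],
    [-1.5,-0.05,0],
    [0,0,0]
  ],
  "twist": [0,0,4,4,4,4,4,0]
}}

```text
time_s: 4.75
tool_pos: [0.5232, -0.1185, 0.2266]
tool_rot: [179.6, -0.4, 4.8]
force: [0.2, 0.7, -0.2]
grip_width: 0.0263
```

```bash
python3 plan.py .4862 -.1186 .226 -4.5 4
```

```text
[[-0.92, -0.07, 0.02], [-0.92, -0.04, 0.02], [-0.92, 0.0, 0.02], [-0.92, 0.04, 0.02]] twist 2.31 dist/row 0.92450567560082
```

Request:
{"fn": "arm_command", "kwargs": {
  "translation": [
    [-0.9,-0.05,0],
    [-0.9,0,0],
    [-0.9,0,0],
    [-0.8,0,0],
    [-0.3,0,0],
    [-0.3,0,0],
    [-0.3,0,0]
  ],
  "twist": [2.3,2.3,2.3,2.3,0,0,0]
}}

```text
time_s: 5.62
tool_pos: [0.4818, -0.1184, 0.2268]
tool_rot: [179.7, -1.1, -4.9]
force: [14.3, -2.5, -10.1]
grip_width: 0.0263
```

Run:
```python
from h import *
t=cam('top'); o=telemetry.get_obs(); print(o['tool_pos'].round(4),o['force'].round(1))
cv2.imwrite('pics/t2.png',t['img'])
```

```text
[ 0.4818 -0.1184  0.2268] [11.8 -1.9 -7.2]
```

Request:
{"fn": "arm_command", "kwargs": {
  "translation": [
    [0,0,0],
    [0,0,0],
    [0,0,0],
    [0,0,0],
    [0,0,-3],
    [0,0,-4],
    [0,0,0]
  ],
  "twist": [0,0,0,0,0,0,0],
  "grip": 100
}}

```text
time_s: 6.55
tool_pos: [0.4781, -0.1167, 0.2974]
tool_rot: [179.8, -0.7, -4.8]
force: [1.5, 0.4, -0.4]
grip_width: 0.0843
```

```bash
python3 - <<'E'
from h import *
w=cam('wrist'); t=cam('top'); T=T_tool(); print(T[:3,3].round(4),telemetry.get_obs()['qpos'].round(1))
im=w['img']; cv2.imwrite('pics/w2r.png',im)
# predicted hub/rod with the bar shut
p=np.array([.5035,.0907]);a=np.radians(-94.5); h=np.append(p+.092*np.array([np.cos(a),np.sin(a)]),.2454); print(h)
r=np.radians(60.2); d=.055*np.array([np.cos(r),np.sin(r),0]); 
for n,P in[('hub',h),('e+',h+d),('e-',h-d),('knob',np.append(p+.21*np.array([np.cos(a),np.sin(a)]),.231))]:
    for c in(w,t): u=proj(c,P); print(n,u.round(0)); cv2.circle(c['img'],tuple(int(round(v)) for v in u),3,(0,0,255),1)
b=cv2.resize(t['img'][155:255,230:330],(420,420),interpolation=cv2.INTER_CUBIC)
cv2.imwrite('pics/w2.png',np.hstack([im[:,90:470],b]))
E
python3 plan.py .4963 -.001 .30 150 10
```

```text
[ 0.4765 -0.1166  0.2942] [ 41.6  -2.2 -29.9  97.9  -1.   83.5   7. ]
[ 0.49628176 -0.00101639  0.2454    ]
hub [287.  62.]
hub [277. 203.]
e+ [325. -24.]
e+ [261. 193.]
e- [252. 140.]
e- [294. 213.]
knob [285. 226.]
knob [319. 208.]
[[0.1, -1.17, -0.06], [0.41, -1.1, -0.06], [0.69, -0.95, -0.06], [0.92, -0.73, -0.06], [1.08, -0.46, -0.06], [1.16, -0.16, -0.06], [1.16, 0.16, -0.06], [1.08, 0.46, -0.06], [0.91, 0.73, -0.06], [0.68, 0.95, -0.06]] twist -15.48 dist/row 1.1738418810986775
```

View pics/w2.png

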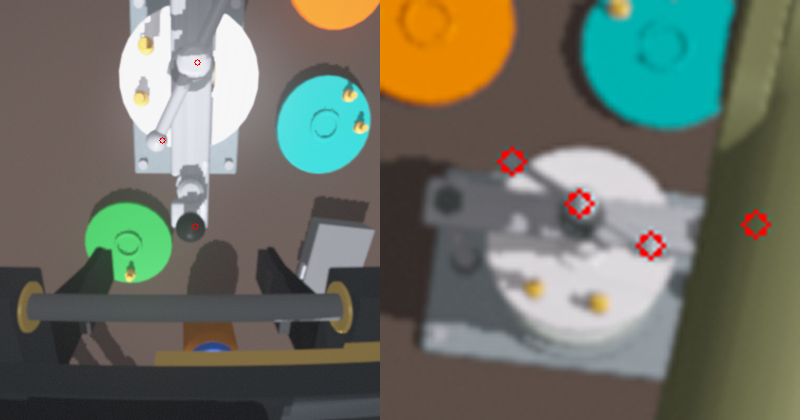

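Bar shut: the slot is round the post at wrist crop (190,185), and top-view predictions for the hub and rod ends match. Now over the handle.

```bash
python3 plan.py .4963 -.001 .295 132 14
```

```text
[[0.07, -0.83, -0.01], [0.21, -0.81, -0.01], [0.35, -0.76, -0.01], [0.47, -0.69, -0.01], [0.58, -0.6, -0.01], [0.68, -0.49, -0.01], [0.75, -0.37, -0.01], [0.8, -0.24, -0.01], [0.83, -0.1, -0.01], [0.84, 0.04, -0.01], [0.82, 0.18, -0.01], [0.77, 0.32, -0.01], [0.71, 0.45, -0.01], [0.62, 0.56, -0.01]] twist -9.77 dist/row 0.8374628058646792
```

Request:
{"fn": "arm_command", "kwargs": {
  "translation": [
    [0.1,-0.9,0],
    [0.2,-0.9,0],
    [0.4,-0.8,0],
    [0.5,-0.75,0],
    [0.6,-0.65,0],
    [0.7,-0.5,0],
    [0.8,-0.4,0],
    [0.85,-0.25,0],
    [0.9,-0.1,0],
    [0.9,0.05,0]
  ],
  "twist": [-10.5,-10.5,-10.5,-10.5,-10.5,-10.5,-10.5,-10.5,-10.5,-10.5],
  "grip": 100
}}

```text
time_s: 7.9
tool_pos: [0.4768, -0.025, 0.2789]
tool_rot: [-179.0, -0.4, 102.6]
force: [-0.4, -0.0, -0.1]
grip_width: 0.0867
```

```bash
python3 plan.py .4963 -.001 .29 132 5;python3 -c "
from h import *;print(telemetry.get_obs()['qpos'].round(1))"
```

```text
[[0.38, 0.48, -0.22], [0.33, 0.52, -0.22], [0.28, 0.55, -0.22], [0.22, 0.58, -0.22], [0.16, 0.6, -0.22]] twist -5.87 dist/row 0.6575732646669312
[ 34.4  -2.3 -33.2  99.7  -1.4  83.2 104.1]
```

Request:
{"fn": "arm_command", "kwargs": {
  "translation": [
    [0.4,0.5,-0.4],
    [0.4,0.55,-0.3],
    [0.3,0.6,-0.2],
    [0.3,0.6,-0.2],
    [0,0,0],
    [0,0,0]
  ],
  "twist": [-8,-8,-8,-5,0,0]
}}

```text
time_s: 8.65
tool_pos: [0.4871, -0.0017, 0.2816]
tool_rot: [-178.8, -1.5, 132.6]
force: [0.5, 0.4, 0.2]
grip_width: 0.0873
```

```bash
python3 plan.py .4963 -.001 .232 132 3;python3 -c "
from h import *
c=cam('wrist');cv2.imwrite('pics/w3.png',c['img']);print(telemetry.get_obs()['qpos'].round(1),proj(c,np.array([.4963,-.001,.2554])))"
```

```text
[[-0.19, 0.24, 1.65], [-0.19, 0.24, 1.65], [-0.19, 0.24, 1.65]] twist 0.2 dist/row 1.6810224130127565
[ 32.2  -0.2 -34.5  97.7  -0.5  84.3 130.4] [264.20196549 254.79982069]
```

View pics/w3.png

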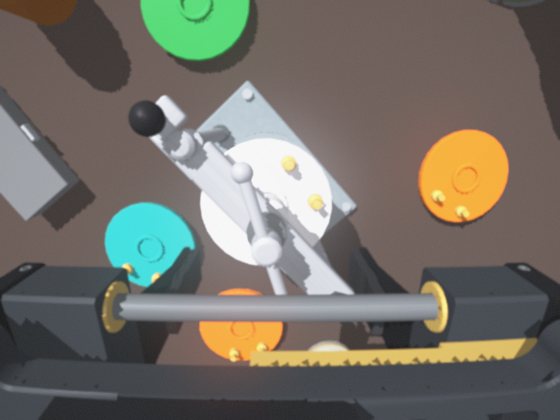

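Request:
{"fn": "arm_command", "kwargs": {
  "translation": [
    [-0.2,0.3,-0.5],
    [-0.2,0.2,0],
    [0,0,0],
    [0,0,0]
  ],
  "twist": [0,0,0,0]
}}

```text
time_s: 9.2
tool_pos: [0.4941, -0.0019, 0.2866]
tool_rot: [-178.8, -1.5, 132.5]
force: [0.6, -0.4, -0.2]
grip_width: 0.087
```

```bash
python3 -c "
from h import *
o=telemetry.get_obs();print(o['tool_pos'].round(4),o['tool_rot'].round(2),o['joint_velocities'].round(2))
c=cam('wrist');i=c['img']
cv2.imwrite('pics/w4r.png',i)
a=np.array([.5035,.0907]);
for P in [(.4963,-.001,.2554),(.523,.0465,.2454),(.4692,-.0485,.2454),(.4868,-.1187,.231),(.4885,-.0938,.222)]:
    u=proj(c,np.array(P));print(u.round(1));cv2.circle(i,tuple(int(round(v)) for v in u),3,(0,0,255),1)
cv2.imwrite('pics/w4.png',cv2.resize(i[60:340,100:400],(800,747))[:600])"
```

```text
[ 0.4941 -0.0019  0.2866] [-178.79   -1.48  132.46] [ 0.03  0.14  0.06 -0.13  0.02 -0.01 -0.14]
[271.3 245.1]
[293.4 301.9]
[245.7 167.2]
[153.3 115.1]
[183.4 140.6]
```

View pics/w4.png

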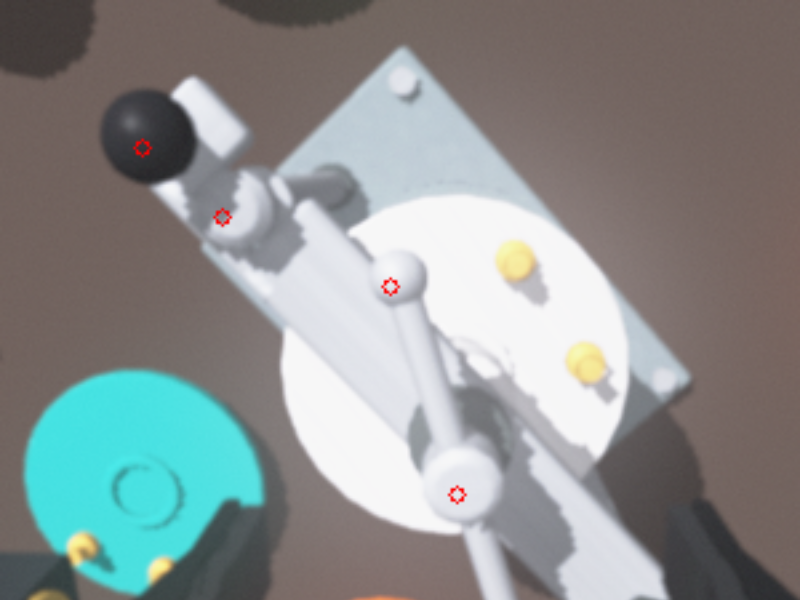

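Request:
{"fn": "arm_command", "kwargs": {
  "translation": [
    [0,0,1.8],
    [0,0,1.8],
    [0,0,1.3],
    [0,0,0.1],
    [0,0,0]
  ],
  "twist": [0,0,0,0,0]
}}

```text
time_s: 9.88
tool_pos: [0.4911, -0.0017, 0.2316]
tool_rot: [-178.7, -1.6, 132.5]
force: [0.2, -0.6, 0.5]
grip_width: 0.0873
```

Request:
{"fn": "arm_command", "kwargs": {
  "translation": [
    [-0.25,0.27,-0.3],
    [0,0,0],
    [0,0,0],
    [0,0,0],
    [0,0,0],
    [0,0,0],
    [0,0,0]
  ],
  "twist": [0,0,0,0,0,0,0],
  "grip": 0,
  "force": 25
}}

```text
time_s: 10.75
tool_pos: [0.4962, -0.0017, 0.2362]
tool_rot: [-178.8, -1.5, 132.5]
force: [-0.0, -0.1, -0.5]
grip_width: 0.0252
```

```bash
cat > s.py <<'E'
from h import *
o=telemetry.get_obs();print(o['tool_pos'].round(4),o['tool_rot'].round(2),'q',o['qpos'].round(1),'F',o['force'].round(1),'M',o['wrist_torque'].round(2),o['grip_width'].round(4))
E
python3 s.py
```

```text
Traceback (most recent call last):
  File "s.py", line 2, in <module>
    o=telemetry.get_obs();print(o['tool_pos'].round(4),o['tool_rot'].round(2),'q',o['qpos'].round(1),'F',o['force'].round(1),'M',o['wrist_torque'].round(2),o['grip_width'].round(4))
                                                                                                                                                            ^^^^^^^^^^^^^^^^^^^^^
AttributeError: 'float' object has no attribute 'round'
```

Request:
{"fn": "arm_command", "kwargs": {
  "translation": [
    [0,0,0],
    [0,0,0],
    [0,0,0.02],
    [0,0,0.02],
    [0,0,0.02],
    [0,0,0.02]
  ],
  "twist": [0,0,6,8,8,8]
}}

```text
time_s: 11.5
tool_pos: [0.4959, -0.0015, 0.2355]
tool_rot: [-178.2, -0.6, 101.6]
force: [-0.5, 0.0, 1.2]
grip_width: 0.0212
```

```bash
sed -i "s/o\['grip_width'\].round(4)/round(o['grip_width'],4)/" s.py; python3 s.py
```

```text
[ 0.4959 -0.0015  0.2355] [-178.18   -0.61  101.6 ] q [ 31.    2.3 -34.3 100.8   1.   79.2  98.2] F [-0.5  0.   1.2] M [0.35 0.08 0.07] 0.0212
```

Request:
{"fn": "arm_command", "kwargs": {
  "translation": [
    [0,0,0.02],
    [0,0,0.02],
    [0,0,0.02],
    [0,0,0.02],
    [0,0,0.02],
    [0,0,0.02],
    [0,0,0.02],
    [0,0,0.02],
    [0,0,0.02],
    [0,0,0.02]
  ],
  "twist": [10.5,10.5,10.5,10.5,10.5,10.5,10.5,10.5,10.5,10.5]
}}

```text
time_s: 12.75
tool_pos: [0.4941, -0.004, 0.2328]
tool_rot: [179.9, 2.1, -5.9]
force: [-2.1, 0.3, 1.1]
grip_width: 0.0209
```

```bash
python3 s.py; python3 -c "
from h import *
c=cam('wrist');cv2.imwrite('pics/w5.png',c['img'])"
```

```text
[ 0.4941 -0.004   0.2328] [179.93   2.13  -5.88] q [ 28.9   2.2 -31.9 101.2   0.9  79.1  -9.1] F [-2.1  0.3  1.1] M [0.26 0.19 0.05] 0.0209
```

View pics/w5.png

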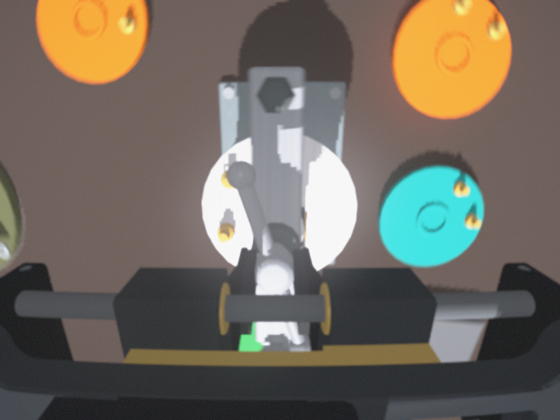

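Request:
{"fn": "arm_command", "kwargs": {
  "translation": [
    [0.1,-0.1,0.02],
    [0.05,-0.1,0.02],
    [0,0,0.02],
    [0,0,0.02],
    [0,0,0.02],
    [0,0,0.02],
    [0,0,0.02],
    [0,0,0.02],
    [0,0,0.02],
    [0,0,0.02]
  ],
  "twist": [10.5,10.5,10.5,10.5,10.5,10.5,10.5,10.5,10.5,10.5]
}}

```text
time_s: 14.05
tool_pos: [0.4926, -0.0012, 0.2305]
tool_rot: [177.6, -0.8, -112.3]
force: [-0.7, 1.0, 0.0]
grip_width: 0.0209
```

```bash
python3 s.py
```

```text
[ 0.4926 -0.0012  0.2305] [ 177.6    -0.84 -112.35] q [  26.5    2.3  -29.8  101.3    0.9   79.2 -115.9] F [-0.7  1.   0. ] M [0.56 0.14 0.06] 0.0209
```

Request:
{"fn": "arm_command", "kwargs": {
  "translation": [
    [0,0,0.02],
    [0,0,0.02],
    [0,0,0.02],
    [0,0,0],
    [0,0,0],
    [0,0,0],
    [0,0,0]
  ],
  "twist": [10.5,10.5,10,0,0,0,0]
}}

```text
time_s: 14.92
tool_pos: [0.4934, -0.0004, 0.2297]
tool_rot: [178.3, -1.8, -143.2]
force: [-1.5, 0.9, 1.1]
grip_width: 0.0209
```

```bash
python3 s.py
```

```text
[ 4.934e-01 -4.000e-04  2.297e-01] [ 178.33   -1.78 -143.22] q [  25.8    2.3  -29.1  101.4    0.7   79.  -146.7] F [-1.5  0.9  1.1] M [ 0.53  0.05 -0.08] 0.0209
```

Request:
{"fn": "arm_command", "kwargs": {
  "translation": [
    [0,0,0],
    [0,0,0],
    [0,0,0],
    [0,0,0],
    [0,0,-2],
    [0,0,-2.5],
    [0,0,0]
  ],
  "twist": [0,0,0,0,0,0,0],
  "grip": 100
}}

```text
time_s: 15.8
tool_pos: [0.496, -0.002, 0.2753]
tool_rot: [178.5, -1.8, -143.1]
force: [-0.6, 0.3, 0.2]
grip_width: 0.0819
```

```bash
python3 s.py; python3 plan.py .4955 -.002 .275 36 18 180
```

```text
[ 0.496  -0.002   0.2753] [ 178.47   -1.8  -143.14] q [  26.     1.4  -28.9   97.     0.4   84.1 -146.2] F [-0.6  0.3  0.2] M [ 0.11 -0.04  0.02] 0.0819
[[0.0, 0.0, 0.0], [0.0, 0.0, 0.0], [0.0, 0.0, 0.0], [0.0, 0.0, 0.0], [0.0, 0.0, 0.0], [0.0, 0.0, 0.0], [-0.0, 0.0, 0.0], [-0.0, 0.0, 0.0], [-0.0, 0.0, 0.0], [-0.0, 0.0, 0.0], [-0.0, 0.0, 0.0], [-0.0, 0.0, 0.0], [-0.0, 0.0, 0.0], [-0.0, 0.0, 0.0], [-0.0, 0.0, 0.0], [-0.0, -0.0, 0.0], [-0.0, -0.0, 0.0], [-0.0, -0.0, 0.0]] twist -10.0 dist/row 0.0030577599200744656
```

Request:
{"fn": "arm_command", "kwargs": {
  "translation": [
    [0,0,-0.1],
    [0,0,-0.1],
    [0,0,-0.1],
    [0,0,-0.1],
    [0,0,-0.1],
    [0,0,-0.1],
    [0,0,-0.1],
    [0,0,-0.1],
    [0,0,-0.1],
    [0,0,-0.1]
  ],
  "twist": [-10.6,-10.6,-10.6,-10.6,-10.6,-10.6,-10.6,-10.6,-10.6,-10.6]
}}

```text
time_s: 17.05
tool_pos: [0.4922, -0.0027, 0.2747]
tool_rot: [178.3, 2.6, -35.6]
force: [-0.5, 0.5, -0.9]
grip_width: 0.0873
```

Request:
{"fn": "arm_command", "kwargs": {
  "translation": [
    [0,0,0],
    [0,0,0],
    [0,0,0],
    [0,0,0],
    [0,0,0],
    [0,0,0],
    [0,0,0],
    [0,0,0],
    [0,0,0],
    [0,0,0]
  ],
  "twist": [-10.6,-10.6,-10.6,-10.6,-10.6,-10.6,-10.6,-10.6,-10.6,-10.6]
}}

```text
time_s: 18.3
tool_pos: [0.4874, -0.0033, 0.2632]
tool_rot: [-176.2, 1.0, 71.9]
force: [0.8, -0.4, 0.7]
grip_width: 0.0872
```

```bash
python3 s.py; python3 plan.py .4955 -.002 .23 73 4
```

```text
[ 0.4874 -0.0033  0.2632] [-176.24    1.02   71.94] q [ 29.1   2.  -32.1  97.9   0.7  84.3  68.8] F [ 0.8 -0.4  0.7] M [ 0.11 -0.22 -0.01] 0.0872
[[0.09, 0.18, 0.83], [0.09, 0.18, 0.83], [0.09, 0.18, 0.83], [0.09, 0.18, 0.83]] twist -0.27 dist/row 0.8554366482347867
```

Request:
{"fn": "arm_command", "kwargs": {
  "translation": [
    [0.1,0.3,0.9],
    [0.1,0.3,0.9],
    [0.1,0.2,0.9],
    [0.05,0.1,0.3],
    [0,0,0]
  ],
  "twist": [0,0,0,0,0]
}}

```text
time_s: 18.92
tool_pos: [0.4942, -0.0027, 0.2277]
tool_rot: [-176.0, 1.1, 71.5]
force: [-0.1, -0.5, 0.5]
grip_width: 0.0871
```

```bash
python3 s.py; python3 plan.py .4955 -.002 .231 73 1
```

```text
[ 0.4942 -0.0027  0.2277] [-176.02    1.09   71.47] q [ 28.6   4.2 -32.3 100.    1.8  80.5  67.3] F [-0.1 -0.5  0.5] M [ 0.12 -0.19  0.01] 0.0871
[[0.11, 0.1, -0.33]] twist -1.53 dist/row 0.36457899577309505
```

Close firmly for the loaded turns.

Request:
{"fn": "arm_command", "kwargs": {
  "translation": [
    [0.1,0.1,-0.35],
    [0,0,0],
    [0,0,0],
    [0,0,0],
    [0,0,0],
    [0,0,0],
    [0,0,0],
    [0,0,0]
  ],
  "twist": [0,0,0,0,0,0,0,0],
  "grip": 0,
  "force": 40
}}

```text
time_s: 19.92
tool_pos: [0.4962, -0.0025, 0.2325]
tool_rot: [-176.1, 1.1, 71.4]
force: [-0.6, -1.4, 0.5]
grip_width: 0.0208
```

Request:
{"fn": "arm_command", "kwargs": {
  "translation": [
    [0,0,0],
    [0,0,0.02],
    [0,0,0.02],
    [0,0,0.02],
    [0,0,0.02],
    [0,0,0.02],
    [0,0,0.02]
  ],
  "twist": [0,10.5,10.5,10.5,10.5,10.5,10.5]
}}

```text
time_s: 20.8
tool_pos: [0.4948, -0.0039, 0.2312]
tool_rot: [-179.4, 4.1, 6.8]
force: [-2.8, -0.9, 1.0]
grip_width: 0.0207
```

```bash
python3 s.py; python3 -c "
from h import *
c=cam('wrist');cv2.imwrite('pics/w6.png',c['img'])"
```

```text
[ 0.4948 -0.0039  0.2312] [-179.36    4.13    6.83] q [ 26.3   4.  -29.8  99.7   1.6  81.    2.9] F [-2.8 -0.9  1. ] M [ 0.01 -0.29  0.11] 0.0207
```

View pics/w6.png

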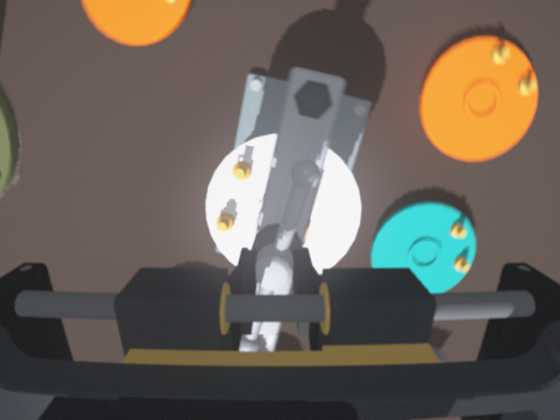

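Request:
{"fn": "arm_command", "kwargs": {
  "translation": [
    [0.05,-0.1,0.02],
    [0.05,-0.1,0.02],
    [0,0,0.02],
    [0,0,0.02],
    [0,0,0.02],
    [0,0,0.02],
    [0,0,0.02],
    [0,0,0.02]
  ],
  "twist": [10.5,10.5,10.5,10.5,10.5,10.5,10.5,10.5]
}}

```text
time_s: 21.85
tool_pos: [0.4921, -0.0023, 0.2296]
tool_rot: [175.5, 1.0, -78.4]
force: [-1.4, -1.3, 2.8]
grip_width: 0.0204
```

```bash
python3 s.py
```

```text
[ 0.4921 -0.0023  0.2296] [175.5    0.96 -78.43] q [ 23.2   3.9 -26.9  99.9   1.5  81.2 -82.4] F [-1.4 -1.3  2.8] M [0.15 0.11 0.12] 0.0204
```

Request:
{"fn": "arm_command", "kwargs": {
  "translation": [
    [0,0,0.02],
    [0,0,0.02],
    [0,0,0.02],
    [0,0,0.02],
    [0,0,0.02],
    [0,0,0.02]
  ],
  "twist": [10.5,10.5,10.5,10.5,10.5,10.5]
}}

```text
time_s: 22.6
tool_pos: [0.493, -0.0, 0.2283]
tool_rot: [177.0, -3.3, -142.3]
force: [-1.2, -0.7, -0.2]
grip_width: 0.0203
```

```bash
python3 s.py
```

```text
[ 0.493  -0.      0.2283] [ 177.02   -3.35 -142.31] q [  21.1    3.8  -24.8  100.1    1.    80.9 -146.3] F [-1.2 -0.7 -0.2] M [ 0.36 -0.5   0.12] 0.0203
```

Request:
{"fn": "arm_command", "kwargs": {
  "translation": [
    [0,0,0],
    [0,0,0],
    [0,0,0],
    [0,0,0],
    [0,0,0],
    [0,0,-2.3],
    [0,0,-2.5],
    [0,0,0]
  ],
  "twist": [0,0,0,0,0,0,0,0],
  "grip": 100
}}

```text
time_s: 23.6
tool_pos: [0.4967, 0.0004, 0.2766]
tool_rot: [176.9, -3.3, -141.5]
force: [-0.1, 0.6, -0.5]
grip_width: 0.0854
```

Request:
{"fn": "arm_command", "kwargs": {
  "translation": [
    [0,0,-0.1],
    [0,0,-0.1],
    [0,0,-0.1],
    [0,0,-0.1],
    [0,0,-0.1],
    [0,0,-0.1],
    [0,0,-0.1],
    [0,0,-0.1],
    [0,0,-0.1],
    [0,0,-0.1]
  ],
  "twist": [-10.6,-10.6,-10.6,-10.6,-10.6,-10.6,-10.6,-10.6,-10.6,-10.6]
}}

```text
time_s: 24.85
tool_pos: [0.4924, 0.0002, 0.2747]
tool_rot: [177.3, 4.7, -34.0]
force: [0.8, 0.5, 0.3]
grip_width: 0.0872
```

```bash
python3 s.py; python3 -c "
from h import *
c=cam('wrist');t=cam('top');cv2.imwrite('pics/w7r.png',c['img']);cv2.imwrite('pics/t7r.png',t['img'])
a=c['img'][60:340,130:430]
b=cv2.resize(t['img'][165:245,235:325],(450,400),interpolation=cv2.INTER_CUBIC)
o=np.zeros((600,800,3),np.uint8);o[:327,:350]=cv2.resize(a,(350,327));o[:400,350:]=b;cv2.imwrite('pics/w7.png',o[:400])"
```

```text
[4.924e-01 2.000e-04 2.747e-01] [177.34   4.69 -34.  ] q [ 24.1   3.5 -27.8  95.2   0.9  87.  -37.7] F [0.8 0.5 0.3] M [-0.02 -0.14  0.03] 0.0872
```

View pics/w7.png

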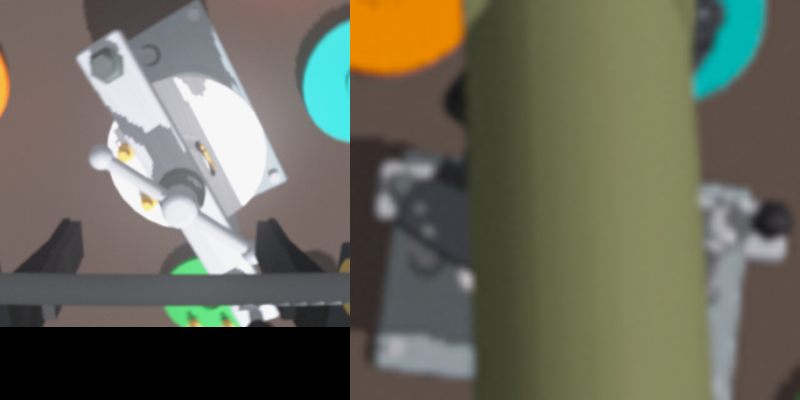

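Request:
{"fn": "arm_command", "kwargs": {
  "translation": [
    [0,0,0],
    [0,0,0],
    [0,0,0],
    [0,0,0],
    [0,0,0],
    [0,0,0],
    [0,0,0]
  ],
  "twist": [-10.6,-10.6,-10.6,-10.6,-10.6,-10.6,-8]
}}

```text
time_s: 25.82
tool_pos: [0.4902, 0.0001, 0.2694]
tool_rot: [-176.1, 4.2, 38.2]
force: [-0.1, 0.3, -0.3]
grip_width: 0.0872
```

```bash
python3 s.py; python3 plan.py .4955 -.002 .23 37 4
python3 -c "
import cv2,numpy as np
for f in('w5','w6','w7r'):
    i=cv2.imread(f'pics/{f}.png');h=cv2.cvtColor(i,cv2.COLOR_BGR2HSV)
    m=cv2.inRange(h,(15,90,90),(32,255,255));n,l,s,c=cv2.connectedComponentsWithStats(m)
    print(f,[(s[k,4],c[k].round().tolist()) for k in range(1,n) if s[k,4]>5])"
```

```text
[4.902e-01 1.000e-04 2.694e-01] [-176.1     4.24   38.24] q [ 26.3   3.8 -30.1  95.7   1.1  86.8  34.1] F [-0.1  0.3 -0.3] M [-0.   -0.24  0.05] 0.0872
[[0.07, 0.12, 0.99], [0.07, 0.12, 0.99], [0.07, 0.12, 0.99], [0.07, 0.12, 0.99]] twist 0.31 dist/row 0.9958517201195705
w5 [(np.int32(7119), [92.0, 36.0]), (np.int32(10869), [451.0, 56.0]), (np.int32(64), [225.0, 180.0]), (np.int32(104), [460.0, 188.0]), (np.int32(93), [472.0, 221.0]), (np.int32(143), [225.0, 233.0]), (np.int32(284), [223.0, 310.0]), (np.int32(306), [326.0, 310.0]), (np.int32(5091), [292.0, 356.0])]
w6 [(np.int32(3266), [137.0, 18.0]), (np.int32(10388), [478.0, 100.0]), (np.int32(162), [241.0, 172.0]), (np.int32(123), [224.0, 224.0]), (np.int32(102), [458.0, 230.0]), (np.int32(94), [461.0, 264.0]), (np.int32(281), [223.0, 310.0]), (np.int32(295), [326.0, 310.0]), (np.int32(5101), [292.0, 356.0])]
w7r [(np.int32(3445), [376.0, 17.0]), (np.int32(6427), [91.0, 126.0]), (np.int32(97), [453.0, 89.0]), (np.int32(88), [482.0, 111.0]), (np.int32(128), [237.0, 190.0]), (np.int32(6), [303.0, 186.0]), (np.int32(10), [306.0, 192.0]), (np.int32(98), [256.0, 233.0]), (np.int32(661), [112.0, 306.0]), (np.int32(682), [437.0, 306.0]), (np.int32(83), [296.0, 340.0]), (np.int32(85), [325.0, 341.0]), (np.int32(4633), [399.0, 354.0])]
```

Request:
{"fn": "arm_command", "kwargs": {
  "translation": [
    [0.1,0.2,1.0],
    [0.1,0.2,1.0],
    [0.1,0.1,1.0],
    [0,0,0.4],
    [0,0,0]
  ],
  "twist": [0,0,0,0,0]
}}

```text
time_s: 26.45
tool_pos: [0.4911, -0.002, 0.2303]
tool_rot: [-176.0, 4.4, 37.5]
force: [0.3, -0.2, -0.4]
grip_width: 0.0871
```

```bash
python3 s.py; python3 plan.py .4955 -.002 .23 37 1
```

```text
[ 0.4911 -0.002   0.2303] [-176.02    4.43   37.51] q [ 26.1   5.1 -30.   98.9   1.7  82.6  33.1] F [ 0.3 -0.2 -0.4] M [ 0.01 -0.24  0.02] 0.0871
[[0.35, 0.27, 0.03]] twist 0.51 dist/row 0.4422038838139344
```

Request:
{"fn": "arm_command", "kwargs": {
  "translation": [
    [0.35,0.25,0],
    [0,0,0],
    [0,0,0],
    [0,0,0],
    [0,0,0],
    [0,0,0],
    [0,0,0],
    [0,0,0]
  ],
  "twist": [0,0,0,0,0,0,0,0],
  "grip": 0
}}

```text
time_s: 27.45
tool_pos: [0.4952, -0.0028, 0.231]
tool_rot: [-176.1, 4.5, 37.4]
force: [-4.8, -2.3, 2.7]
grip_width: 0.0208
```

Request:
{"fn": "arm_command", "kwargs": {
  "translation": [
    [0,0,0],
    [0,0,0.01],
    [0,0,0.01],
    [0,0,0.01],
    [0,0,0]
  ],
  "twist": [0,10,10,8,0]
}}

```text
time_s: 28.08
tool_pos: [0.4946, -0.0031, 0.2305]
tool_rot: [-178.8, 5.9, 8.6]
force: [-1.8, -1.8, 1.5]
grip_width: 0.0205
```

```bash
cat > tab.py <<'E'
from h import *
import sys
c=cam('wrist');i=c['img'];cv2.imwrite(f'pics/{sys.argv[1]}.png',i);h=cv2.cvtColor(i,cv2.COLOR_BGR2HSV)
m=cv2.inRange(h,(15,90,60),(32,255,255));n,l,s,q=cv2.connectedComponentsWithStats(m)
print('tab flush/out px',proj(c,np.array([.5165,-.0025,.168])).round(),proj(c,np.array([.5315,-.0035,.168])).round())
print([(int(s[k,4]),q[k].round().tolist()) for k in range(1,n) if 5<s[k,4]<1000])
E
python3 s.py; python3 tab.py w8
```

```text
[ 0.4946 -0.0031  0.2305] [-178.75    5.91    8.57] q [ 24.7   5.6 -28.6  98.4   1.9  82.7   4.2] F [-1.8 -1.8  1.5] M [-0.15  0.05  0.07] 0.0205
tab flush/out px [311. 233.] [330. 237.]
[(164, [245.0, 173.0]), (129, [228.0, 225.0]), (131, [464.0, 238.0]), (129, [468.0, 272.0]), (290, [224.0, 310.0]), (302, [325.0, 311.0])]
```

Request:
{"fn": "arm_command", "kwargs": {
  "translation": [
    [0,0,0.01],
    [0,0,0.01],
    [0,0,0]
  ],
  "twist": [8,7,0]
}}

```text
time_s: 28.5
tool_pos: [0.4943, -0.0031, 0.2302]
tool_rot: [179.7, 6.1, -6.4]
force: [-2.2, -1.8, 1.8]
grip_width: 0.0207
```

```bash
python3 s.py; python3 tab.py w9
```

```text
[ 0.4943 -0.0031  0.2302] [179.67   6.05  -6.39] q [ 24.    5.5 -27.9  98.4   1.8  82.7 -10.6] F [-2.2 -1.8  1.8] M [-0.26  0.07  0.02] 0.0207
tab flush/out px [312. 224.] [332. 224.]
[(188, [236.0, 181.0]), (147, [480.0, 189.0]), (470, [319.0, 224.0]), (141, [493.0, 223.0]), (171, [233.0, 234.0]), (286, [224.0, 310.0]), (292, [325.0, 311.0])]
```

A new 470 px brass blob at (319,224), right at the predicted tab position: popped. Releasing and lifting.

Request:
{"fn": "arm_command", "kwargs": {
  "translation": [
    [0,0,0],
    [0,0,0],
    [0,0,0],
    [0,0,0],
    [0,0,0],
    [0,0,0],
    [0,0,-2.5],
    [0,0,-4],
    [0,0,-4],
    [0,0,0]
  ],
  "twist": [0,0,0,0,0,0,0,0,0,0],
  "grip": 100
}}

```text
time_s: 29.8
tool_pos: [0.5065, -0.0027, 0.3369]
tool_rot: [179.9, 6.0, -6.0]
force: [-0.6, 0.1, -0.3]
grip_width: 0.0869
```

```bash
python3 s.py; python3 tab.py w10
```

```text
[ 0.5065 -0.0027  0.3369] [179.85   5.95  -5.97] q [ 23.7   5.1 -27.8  86.7   1.5  94.6 -10.1] F [-0.6  0.1 -0.3] M [-0.03 -0.24  0.03] 0.0869
tab flush/out px [300. 192.] [313. 192.]
[(81, [246.0, 162.0]), (69, [434.0, 174.0]), (17, [299.0, 185.0]), (8, [299.0, 198.0]), (66, [243.0, 201.0]), (66, [446.0, 201.0]), (662, [113.0, 307.0]), (677, [436.0, 307.0]), (16, [239.0, 322.0])]
```

View pics/w10.png

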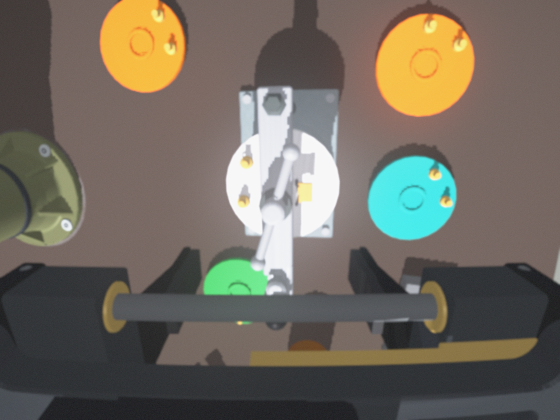

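Wrist view: the tab stands out as a brass square at (305,192), the bar lies along the plate with its slot on the post at (276,285), and the lid is centred. I'll back off for a numeric bar-angle check from the top camera.

Request:
{"fn": "arm_command", "kwargs": {
  "translation": [
    [0,4,-2],
    [0,6,-1],
    [0,6,0],
    [0,6,0],
    [0,6,0],
    [0,4,0],
    [0,0,0]
  ],
  "twist": [0,0,0,0,0,0,0]
}}

```text
time_s: 30.72
tool_pos: [0.4718, -0.329, 0.3547]
tool_rot: [-179.9, 7.0, -5.7]
force: [-0.7, 0.5, -0.2]
grip_width: 0.0872
```

```bash
python3 s.py
python3 - <<'E'
from h import *
t=cam('top');s=cam('side')
a=cv2.resize(t['img'][155:255,230:330],None,fx=4,fy=4,interpolation=cv2.INTER_CUBIC)
b=cv2.resize(s['img'][160:300,225:325],None,fx=4,fy=4,interpolation=cv2.INTER_CUBIC)
for ang in(0,.035):
  A=np.radians(-94.5)+ang; k=np.array([.5035+.21*np.cos(A),.0907+.21*np.sin(A),.231])
  for c,im,o in((t,a,(230,155)),(s,b,(225,160))):
    u=((proj(c,k)-o)*4+1.5).round().astype(int); print(ang,u); 
    if ang==0: cv2.circle(im,tuple(map(int,u)),3,(0,0,255),1)
o=np.zeros((560,800,3),np.uint8); o[:400,:400]=a; o[:,400:]=b; cv2.imwrite('pics/f.png',o)
E
```

```text
[ 0.4718 -0.329   0.3547] [-179.92    7.02   -5.67] q [ 41.5  13.2 -13.7  75.4   5.7  98.3  22.7] F [-0.7  0.5 -0.2] M [ 0.03 -0.24 -0.03] 0.0872
0 [357 214]
0 [271  69]
0.035 [357 204]
0.035 [262  66]
```

View pics/f.png

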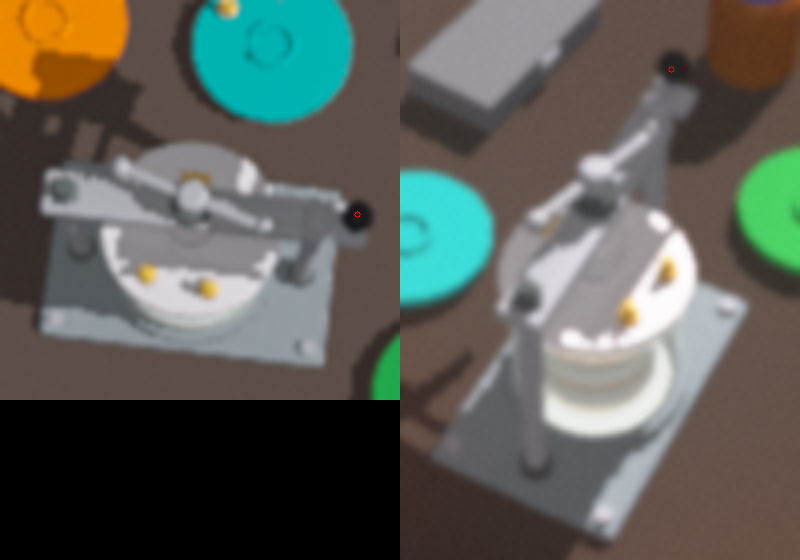

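Top and side views: the knob is at (357,215) and (674,68), right on the zero-angle prediction. The tab is visible at (195,178). Handing in.

Request:
{"fn": "arm_command", "kwargs": {
  "translation": [
    [0,0,0],
    [0,0,0],
    [0,0,0],
    [0,0,0]
  ],
  "twist": [0,0,0,0]
}}

```text
time_s: 31.32
tool_pos: [0.4752, -0.3201, 0.3557]
tool_rot: [-179.8, 6.9, -4.9]
force: [0.0, -0.4, -0.0]
grip_width: 0.0868
```

```bash
python3 -c "
from h import *;print(env.sign_off())"
```

```text
the job is handed in; nothing more can be done
None
```

The jar is sealed and the job is handed in, at about 31 s of the 70 s. I swung the clamp bar onto its stop by its knob, where the push built up to 14 N. I then turned the T-handle clockwise about 519° in three grasps of the hub, to an estimated 11.3 rad, and stopped when the tab popped out.

- **Tab:** the wrist, top and side pictures show it standing out. It popped within the last 15° turned, so by calculation the spring is pressed in about 5.0–5.4 mm. I did not measure the spring or the foot force directly.
- **Bar and lid:** the knob sits on the predicted zero-angle position in both fixed cameras. The lid looks centred and level, judged by eye only.
- **Bystanders:** the arm stayed well above the bystanders throughout. The box and the brown jar look unmoved in the last view, but I did not re-measure any of them.
- **What disagreed:** early wrist-camera points were 2–3 mm off the top-camera estimate. The tool also picked up a tilt of about 7°, which the moves could not correct. Neither affected the result.

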